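Load the rocking tray in balance and free it

ROBOT

A 6-joint arm with a two-finger parallel gripper is mounted at the origin on the work surface. World frame = base frame: x ahead of the robot, y to its left, z up, the work surface at z = 0. Lengths are in mm, angles in degrees, forces in N, time in s.
With the tool pointing down it reaches from about 350 to 850 mm from the base axis. Payload 8.1 kg.
Tool frame: the origin (TCP) lies between the finger pads; the fingertips stand 14 mm ahead of it and the grasp point (between the pads) lies 5 mm behind it; z points along the fingers, x is the direction in which the jaws open and shut, and the axes are right-handed (so a half turn about z gives the same grasp; the last joint's range is limited). The gripper opens to 85 mm and grips with 20 to 120 N. Pads are 22 mm wide; open, the fingers measure 114 mm over their backs; the gripper's body (76 mm by 85 mm) begins 54 mm behind the grasp point. The pads swing forward as they close: fully open they stand 13 mm farther back than shut.
Start: joints at [-82.128, 7.471, 85.268, -0, 87.261, -4.893], TCP at [132.597, -585.17, 245.292] pointing down, gripper open.
Joint ranges: [-169.43, 169.43], [-51.17, 129.36], [1.28, 143.12], [-76.62, 256.62], [0, 156.53], [-152.29, 152.29]. Speed limits (degrees/s): [136.94, 136.94, 159.86, 180, 180, 180].

INTERFACE

Orientations are given as [roll, pitch, yaw] about the fixed x, y, z axes, in that order (R = Rz(yaw) Ry(pitch) Rx(roll)).
In Python, from bench import r, vision, job gives the robot as it stands.
- The arm moves only by the tool send_rows, never from a script. Its arguments are lists of equal length, an entry for each row: "dp": the shift along the world's x, y, z in mm, a list of three; "rot": the turn, a rotation vector about the world's x, y, z in rad, a list of three. In form: {"dp": [[tx, ty, tz], ...], "rot": [[wx, wy, wz], ...]}. A call has 1 to 5 rows; each row is the pose to reach, as a shift and turn from the pose commanded when the call began; what a row does not reach only later rows make up. A row lasts 1/8 s, in which the tool goes at most 62.5 mm and 10.7 degrees, less where a joint would pass 70% of its speed; a pose out of reach is approached as far as the arm can. A call with a gripper value outside its range is refused whole. "jaw" is the finger opening in mm, from 0 to 85.4, set as the call begins (left out, the last holds). The fingers move at their own pace and stop on an object; "force" is the grip in N (left out, the last holds). Time passes only in rows, so rows that repeat a pose let the fingers close. It gives the time, the measured TCP pose, the force and the opening at its end, in the units of the state.
- r.sense(): the state, without advancing time (a new reading comes with each control period).
- vision.snapshot(name): name is "scene" or "top"; returns a dict with "pixels" (384x512x3 uint8, red, green, blue), "depth" (384x512 float32, mm along the optical axis (not along the pixel's ray), 0 where there is no reading), "intrinsics" (3x3 intrinsics, pixels), "k1" (the pictures are not rectified: a ray, as slopes to the right and down, at radius r is drawn at 1 + k1 r^2 times it, then the intrinsics apply), "world_from_camera" (4x4, takes a point from camera to world coordinates). Camera axes: x right, y down, z forward; pixel columns grow to the right and rows downward; lengths in mm; the calibration is good to about 2 mm. A picture is of the moment at which its call begins.
- job.hand_in(): hands the job in, once; it reports no verdict.
The state is a dict: "time": time; "joint_pos": joint angles; "qd": joint speeds; "joint_efforts": joint torques, N m; "tool_pos": TCP position; "tcp_rot": TCP orientation; "ft_force": force on the tool from outside, world axes, zero at the start; "wrist_torque": the same for the moment, N m; "finger_gap": finger opening in mm.
Only numpy, scipy, OpenCV 4.12 (cv2) and the standard library are available. Lean on these libraries where they do the work, as an engineer would, in place of code of your own. Each camera call takes 0.05 s, during which the arm holds its last target.

TASK

With the gate still shut and holding the pivoting tray level, slide the radio receiver pack and the copper lug block (without lifting them) from their side ledges onto the tray, one wholly on each side of the centre ridge, at distances from the pivot at which they balance. Then flip the gate open by its finger tab and leave the freed tray standing level, with both loads on it. Do not disturb the eyecup and the rack handle lying behind it.

Things in the scene. Friction and masses are not known exactly. Their poses are not given: they have to be found in the camera images.
- tray_mid (a point): Middle of the pivoting galvanised tray, on its floor (90 mm above the table when level; pivot axis 5 mm lower). x: along the pivot axis, away from the gate; y: along the tray; z up. The tray is a channel 330 mm long (y -165 to 165), open at both ends, 69 mm wide inside, walls 15 mm high; a ridge 12 mm wide (y -6 to 6), 10 mm high crosses it at the pivot. Stand place and yaw vary.
- ledge_left (a point): Middle of the fixed ledge beyond the tray's +y end, on its floor, 217 mm from point tray_mid. The ledge continues the tray's channel at the same height after a 4 mm gap: 96 mm long, 64 mm wide inside, walls 12 mm high, open at both ends. Axes as the level tray's.
- ledge_right (a point): Middle of the like ledge beyond the tray's -y end, 217 mm from point tray_mid.
- tray (a joint): Tilt of the tray in rad: 0 level, positive with its +y end up, stops at -0.16 and 0.16. Held level while the gate is shut. Freed, a weak elastic bush centres it: loaded, it tilts about 0.13 rad per 0.1 N m of imbalance, so it is level when mass x distance from the pivot is equal on both sides. Loads do not slide at any tilt.
- pack: Blue plastic radio receiver pack, a flat box 60 (x) x 70 (y) x 28 mm high with small knobs up to 10 mm high on top, mass always 250 g, centred. Origin: centre of its underside; y along the channel, z up. It starts on one of the ledges (which one varies), within 10 mm of the ledge's middle.
- lug: Copper grounding lug block: plate 58 (x) x 80 (y) x 8 mm with a 44 mm wide, 16 mm thick bar across each y end (end faces 24 mm high in all), brass screw heads on top (28 mm). Mass always 500 g, centred. Origin: centre of its underside; y along the channel, z up. It starts on the other ledge.
- gate (a joint): Opening of the flip-up steel gate in rad: 0 shut (two tongues on its lower edge lie under the tray's front flange and hold the tray level), 1.0 fully open at its stop. Its stiff hinge stays where it is left; it takes about 3 N at the tab's top. The tray is free from about 0.5 on.
- gate_tab (a point): Top of the gate's upright finger tab, a steel plate 28 mm wide (y), 5 mm thick, at the middle of the tray's front. Shut, it is at x -53, y 0 mm from point tray_mid, 171 mm above the table; the hinge line (along y) is 56 mm below it. Push the tab in tray_mid's +x direction (over the tray): it leans over and the gate's lower edge swings out the other way.
- eyecup: Scratched silver viewfinder eyecup, a hollow cone 54 mm across, 30 mm high, loose in the base behind the tray. Leave alone. Origin: centre of its underside.
- handle: White nylon rack handle, 122 mm long (y), 24 mm high, loose in the base behind the tray. Leave alone. Origin: centre of its underside.
There are look-alikes about, which are no part of the job. Of the things that look like the lug, the smallest one is meant.

How it is judged (in metres and radians):
On the way, in this order (a step that is already met when the one before it is completed fails the run):
1. both loads lie wholly on the tray, one on each side of the ridge, while the gate is still shut (below 0.1 rad) ((((x of pack in the frame of tray_mid between -0.02 and 0.02 m and z of pack in the frame of tray_mid between -0.006 and 0.008 m and y of pack in the frame of tray_mid between 0.035 and 0.133 m) and (x of lug in the frame of tray_mid between -0.02 and 0.02 m and z of lug in the frame of tray_mid between -0.006 and 0.008 m and y of lug in the frame of tray_mid between -0.128 and -0.04 m)) or ((x of pack in the frame of tray_mid between -0.02 and 0.02 m and z of pack in the frame of tray_mid between -0.006 and 0.008 m and y of pack in the frame of tray_mid between -0.133 and -0.035 m) and (x of lug in the frame of tray_mid between -0.02 and 0.02 m and z of lug in the frame of tray_mid between -0.006 and 0.008 m and y of lug in the frame of tray_mid between 0.04 and 0.128 m))) and value of joint gate below 0.1 rad), for 0.2 s.
2. the gate is flipped open (above 0.7 rad) (value of joint gate above 0.7 rad), for 0.2 s.
At the end, for the whole second after the job is handed in: The gate is open (above 0.7 rad), the tray is free, at rest and level within 0.05 rad (3 degrees), and the pack and the lug block lie still and flat on its floor, wholly on the tray (2 to 3 mm allowed), one on each side of the ridge ((((x of pack in the frame of tray_mid between -0.02 and 0.02 m and z of pack in the frame of tray_mid between -0.006 and 0.008 m and y of pack in the frame of tray_mid between 0.035 and 0.133 m) and (x of lug in the frame of tray_mid between -0.02 and 0.02 m and z of lug in the frame of tray_mid between -0.006 and 0.008 m and y of lug in the frame of tray_mid between -0.128 and -0.04 m)) or ((x of pack in the frame of tray_mid between -0.02 and 0.02 m and z of pack in the frame of tray_mid between -0.006 and 0.008 m and y of pack in the frame of tray_mid between -0.133 and -0.035 m) and (x of lug in the frame of tray_mid between -0.02 and 0.02 m and z of lug in the frame of tray_mid between -0.006 and 0.008 m and y of lug in the frame of tray_mid between 0.04 and 0.128 m))) and value of joint gate above 0.7 rad and value of joint tray between -0.05 and 0.05 rad and velocity of joint tray between -0.05 and 0.05 rad/s and linear speed of each of pack, lug below 0.02 m/s); the robot touches nothing.
It fails at once if a load is lifted more than 40 mm off its ledge or the tray (height (world z) of any of pack, lug above 0.13 m).
It fails at once if the eyecup or the rack handle is moved by more than 30 mm (distance of any of eyecup, handle from where it was at the start of the episode above 0.03 m).
It also fails if it takes over 64 s, if anything falls off the work surface, if the arm or the gripper's body presses on something with over 40 N, if the wrist force passes 120 N, or if a joint passes its speed limit or range.

## Working session

There is one attempt and no reset: what is moved stays moved. The work goes in short steps, Python scripts to look and compute and a tool call to move; the robot and the scene stay as the last step left them, time stands still between calls to the robot, and variables do not carry over. Pictures are saved under pics/ and viewed, and the job is handed in when it is done.

Besides the shell and the picture viewer there is one more tool, called as a command line: name --argument value ..., lists and objects as JSON in quotes. send_rows: Moves the arm, as the interface text tells. Its arguments: {"type":"object","properties":{"dp":{"type":"array"},"rot":{"type":"array"},"jaw":{"type":"number"},"force":{"type":"number"}},"required":["dp","rot"]}

```bash
mkdir -p pics; ls
python3 - <<'E'
from bench import r,vision,job
import cv2,numpy as np
print(r.sense())
for n in("scene","top"):
    s=vision.snapshot(n); np.savez(f"{n}0.npz",**s)
    cv2.imwrite(f"pics/{n}0.png",cv2.cvtColor(s["pixels"],cv2.COLOR_RGB2BGR))
    print(n,s["intrinsics"],s["k1"],s["world_from_camera"])
E
```

```text
pics
{'time': 0.0, 'joint_pos': array([-8.21277159e+01,  7.51563865e+00,  8.53291084e+01,  9.47111757e-04,
        8.72613912e+01, -4.89313585e+00]), 'qd': array([ 0.00078732, -0.12828816,  0.0420361 , -0.00505259,  0.02516476,
       -0.02569414]), 'joint_efforts': array([-1.82962889e-03, -5.69400001e+01, -5.00547159e+01, -5.72093431e-04,
        1.43607278e-02,  1.17686452e-05]), 'tool_pos': array([ 132.53101483, -584.64573071,  244.24051311]), 'tcp_rot': array([-1.79990004e+02,  1.05670760e-01, -7.72346170e+01]), 'ft_force': array([-0.12339703, -0.76860364,  0.23312069]), 'wrist_torque': array([-0.0206879 ,  0.01452153,  0.01356443]), 'finger_gap': 85.43758078710853}
scene [[425.61808853   0.         250.18320622]
 [  0.         425.61808853 192.52868162]
 [  0.           0.           1.        ]] -0.021589640207374024 [[-1.86138665e-01  7.68852122e-01 -6.11734266e-01  1.15770856e+03]
 [ 9.82362295e-01  1.34357300e-01 -1.30047825e-01  5.73118607e+01]
 [-1.77965819e-02 -6.25151606e-01 -7.80300423e-01  9.93674130e+02]
 [ 0.00000000e+00  0.00000000e+00  0.00000000e+00  1.00000000e+00]]
top [[464.63217852   0.         255.72532011]
 [  0.         464.63217852 196.92256251]
 [  0.           0.           1.        ]] -0.02676571460022686 [[-1.79180944e-02 -9.88564813e-01  1.49728259e-01  2.55213417e+02]
 [-9.99817974e-01  1.86973592e-02  3.79833838e-03 -9.34697248e+01]
 [-6.55442670e-03 -1.49632945e-01 -9.88719890e-01  1.50120102e+03]
 [ 0.00000000e+00  0.00000000e+00  0.00000000e+00  1.00000000e+00]]
```

View pics/scene0.png

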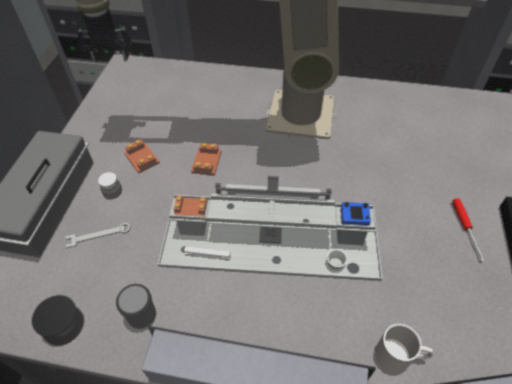

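View pics/top0.png

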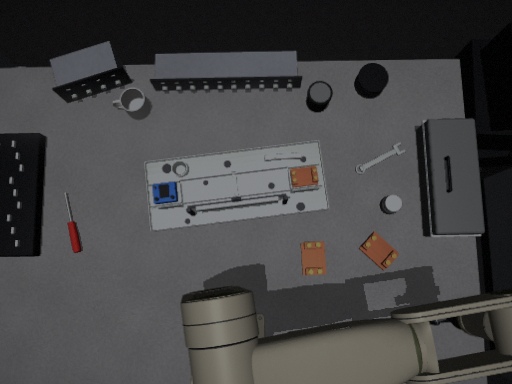

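```bash
cat > h.py <<'E'
import numpy as np,cv2
def cloud(s):
    K=s["intrinsics"];k1=float(s["k1"]);T=s["world_from_camera"].copy()
    T[:3,3]*= 1 if abs(T[:3,3]).max()>10 else 1000
    H,W=s["depth"].shape
    u,v=np.meshgrid(np.arange(W),np.arange(H))
    pts=np.stack([u,v],-1).reshape(-1,1,2).astype(np.float64)
    n=cv2.undistortPoints(pts,K,np.array([k1,0,0,0.])).reshape(H,W,2)
    d=s["depth"][...,None]
    P=np.concatenate([n*d,d],-1)@T[:3,:3].T+T[:3,3]
    rays=np.concatenate([n,np.ones((H,W,1))],-1)@T[:3,:3].T
    return P,rays,T[:3,3]
def plane(rays,o,u,v,z):
    d=rays[int(round(v)),int(round(u))]; t=(z-o[2])/d[2]; return o+t*d
E
python3 - <<'E'
import numpy as np,cv2
from h import *
for n,(x0,y0,w,h) in(("top",(130,130,215,110)),("scene",(150,160,240,130))):
    s=dict(np.load(n+"0.npz"));P,R,o=cloud(s)
    im=s["pixels"];hsv=cv2.cvtColor(im,cv2.COLOR_RGB2HSV)
    c=cv2.resize(im[y0:y0+h,x0:x0+w],(w*3+0,h*3),interpolation=cv2.INTER_CUBIC)
    cv2.imwrite(f"pics/{n}c.png",cv2.cvtColor(c,cv2.COLOR_RGB2BGR))
    ok=s["depth"]>0
    for nm,lo,hi in(("blue",(105,120,40),(130,255,255)),("copper",(0,90,60),(14,255,255))):
        m=cv2.inRange(hsv,np.array(lo),np.array(hi))
        N,L,st,ce=cv2.connectedComponentsWithStats(m)
        for i in range(1,N):
            if st[i,4]>60:
                q=P[(L==i)&ok]
                print(n,nm,ce[i].round(),st[i,4],"med",np.median(q,0).round(1),"lo",np.percentile(q,2,axis=0).round(),"hi",np.percentile(q,98,axis=0).round())
E
```

```text
top blue [165. 193.] 336 med [482.  182.8 117.8] lo [455. 154.  98.] hi [514. 221. 129.]
top copper [304. 176.] 435 med [ 529.3 -237.8   99.2] lo [ 501. -274.   92.] hi [ 558. -199.  117.]
top copper [ 73. 237.] 228 med [360.3 497.2  23.7] lo [316. 480.  14.] hi [409. 516.  32.]
top copper [379. 251.] 672 med [ 300.6 -476.8   10.3] lo [ 250. -524.    2.] hi [ 351. -424.   35.]
top copper [313. 258.] 671 med [ 281.3 -265.9   10.5] lo [ 231. -303.    2.] hi [ 331. -231.   34.]
scene blue [355. 213.] 409 med [493.3 183.7 116.2] lo [458. 153. 106.] hi [516. 220. 122.]
scene copper [140. 155.] 490 med [ 298.  -484.6   11.9] lo [ 252. -531.    6.] hi [ 354. -424.   34.]
scene copper [207. 158.] 538 med [ 271.4 -266.3   11.3] lo [ 232. -305.    6.] hi [ 332. -233.   34.]
scene copper [190. 206.] 466 med [ 530.8 -240.6   97.9] lo [ 500. -274.   94.] hi [ 555. -200.  116.]
scene copper [462. 213.] 299 med [363.5 493.7  20.6] lo [316. 477.  -3.] hi [410. 519.  26.]
```

```bash
ls pics
```

```text
scene0.png
scenec.png
top0.png
topc.png
```

View pics/topc.png

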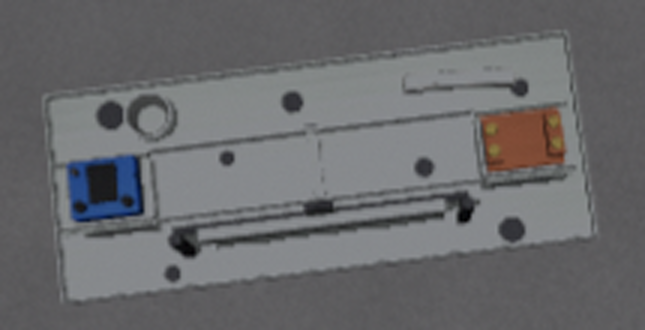

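View pics/scenec.png

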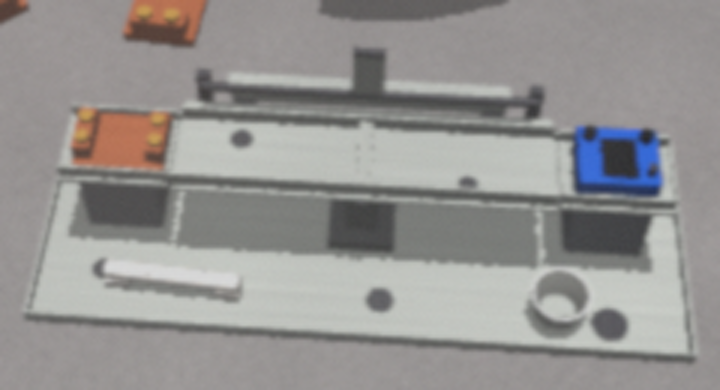

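Run:
```python
import numpy as np,cv2
from h import *
for n in("top","scene"):
    s=dict(np.load(n+"0.npz"));P,R,o=cloud(s)
    reg=(abs(P[...,0]-505)<90)&(abs(P[...,1]+25)<320)&(s["depth"]>0)
    # floors
    m=reg&(P[...,2]>84)&(P[...,2]<97)
    q=P[m]; print(n,len(q),"floor med z",np.median(q[:,2]))
    m2=reg&(P[...,2]>82)&(P[...,2]<135)
    # exclude gate: region further
    rect=cv2.minAreaRect(q[:,:2].astype(np.float32)); print(rect)
    # strip fit: iterate direction
    yaw=np.radians(6.)
    for b in range(-3,1): pass
    # bin along y, centre of floor across
    ys=np.arange(-280,230,20);
    C=[]
    for y in ys:
        k=q[abs(q[:,1]-y)<10]
        if len(k)>8:
            C.append((y,np.percentile(k[:,0],3),np.percentile(k[:,0],97)))
    C=np.array(C)
    for a in C: print(a.round(1),(a[1]+a[2])/2)
    for j in(1,2): print(np.polyfit(C[:,0],C[:,j],1))
    # gate tab
    t=reg&(P[...,2]>150)&(P[...,2]<180); print("tab",t.sum(),np.median(P[t],0), P[t].min(0),P[t].max(0))
```

```text
top 3114 floor med z 90.28411715455547
((496.712890625, -25.02386474609375), (111.32361602783203, 530.544921875), 6.184953212738037)
[-280.   497.7  568.3] 532.9535765559488
[-260.   495.2  572.2] 533.6928823828512
[-240.   493.6  569.5] 531.5488688557947
[-220.   490.8  562.4] 526.6078658032084
[-200.   476.1  561.9] 518.9987283010096
[-180.   469.1  557.6] 513.349501071047
[-160.   479.9  558.2] 519.090134882969
[-140.   477.1  555.6] 516.3855282414179
[-120.   474.2  552.7] 513.4470112829739
[-100.   465.3  550.3] 507.79401826487475
[-80.  471.5 550.6] 511.0261213355211
[-60.  468.5 547.7] 508.08072576802135
[-40.  468.4 544.8] 506.55450727853975
[-20.  442.5 551.5] 497.011141842386
[  0.  461.2 541.1] 501.15620118146484
[ 20.  461.1 538.8] 499.9479115511783
[ 40.  458.4 537.2] 497.76461325684915
[ 60.  455.8 534. ] 494.8834317240555
[ 80.  453.2 531.4] 492.30034582746634
[100.  451.9 531. ] 491.41532812000173
[120.  439.2 528.3] 483.7156848964059
[140.  448.1 525.9] 487.0164491314463
[160.  450.7 522.9] 486.7652775020497
[180.  448.4 526.8] 487.5769601512606
[200.  446.  524.7] 4
[... 909 characters left out ...]
07347
[-20.  440.4 547.8] 494.0826463316673
[  0.  439.8 544.2] 492.0152327148668
[ 20.  436.2 541.3] 488.7269757751593
[ 40.  434.5 538.3] 486.4197056727587
[ 60.  431.9 537.6] 484.7393897511736
[ 80.  430.2 534.9] 482.59133052861546
[100.  437.5 533.8] 485.66366690559664
[120.  432.9 531.1] 482.0086866978864
[140.  452.5 528.4] 490.4304783390469
[160.  473.8 525.8] 499.82586397400655
[180.  516.7 524.3] 520.4905342304686
[200.  514.8 522.5] 518.6670695830447
[220.  444.4 519.5] 481.9781941599685
[-5.52008734e-02  4.59369015e+02]
[-1.03981095e-01  5.43399800e+02]
tab 82 [455.27098797 -31.28631608 164.85799376] [449.24771157 -44.66826429 150.22434116] [459.98606472 -18.16077945 176.65579535]
```

Lug candidates: the ones on the table at top px (313,258) and (379,251) are about 100 mm long. The one on the -y ledge at (304,176) is about 80 mm and the smallest, so I choose it. The crop confirms it sits in the ledge, with the blue pack at (165,193) on the +y ledge. Tray_mid is about (505,-26), yaw about 6.1°.

send_rows --dp '[[60,41,-2],[120,82,-4],[180,123,-6],[240,164,-8],[300,205,-10]]' --rot '[[0,0,-0.03],[0,0,-0.06],[0,0,-0.09],[0,0,-0.118],[0,0,-0.118]]' --jaw 0

```text
time: 0.72
tool_pos: [391.8, -407.4, 236.3]
tcp_rot: [180.0, 0.0, -84.0]
ft_force: [1.3, -0.5, 0.2]
finger_gap: -0.1
```

send_rows --dp '[[50,35,-10],[80,60,-15],[103,71,-25],[103,71,-60],[103,71,-60]]' --rot '[[0,0,0],[0,0,0],[0,0,0],[0,0,0],[0,0,0]]'

```text
time: 1.35
tool_pos: [491.7, -336.0, 172.7]
tcp_rot: [179.7, 0.3, -84.0]
ft_force: [-0.3, -0.0, 0.4]
finger_gap: -0.1
```

send_rows --dp '[[43,27,0],[43,27,0]]' --rot '[[0,0,0],[0,0,0]]'

```text
time: 1.6
tool_pos: [538.5, -309.8, 178.1]
tcp_rot: [-179.9, -0.0, -83.9]
ft_force: [-0.5, -0.1, -0.4]
finger_gap: -0.1
```

```bash
cat > look.py <<'E'
import sys,numpy as np,cv2
from bench import r,vision
from h import *
tag=sys.argv[1]
o_=r.sense(); print(o_["time"],o_["tool_pos"].round(1),o_["tcp_rot"].round(2),o_["ft_force"].round(1))
mid=np.array([505,-26,90.]);a=np.radians(6.1);Rt=np.array([[np.cos(a),-np.sin(a),0],[np.sin(a),np.cos(a),0],[0,0,1]])
for n,(x0,y0,w,h) in(("top",(130,130,215,110)),("scene",(150,150,240,140))):
    s=vision.snapshot(n);P,R,o=cloud(s);im=s["pixels"]
    np.savez(f"{n}_{tag}.npz",**s)
    c=cv2.resize(im[y0:y0+h,x0:x0+w],(w*3,h*3),interpolation=cv2.INTER_CUBIC)
    cv2.imwrite(f"pics/{n}_{tag}.png",cv2.cvtColor(c,cv2.COLOR_RGB2BGR))
    hsv=cv2.cvtColor(im,cv2.COLOR_RGB2HSV)
    Q=(P-mid)@Rt
    for nm,lo,hi in(("pack",(105,120,40),(130,255,255)),("lug",(0,90,60),(14,255,255))):
        m=(cv2.inRange(hsv,np.array(lo),np.array(hi))>0)&(s["depth"]>0)&(abs(Q[...,0])<45)&(abs(Q[...,1])<280)&(Q[...,2]>-10)
        q=Q[m]
        if len(q)>20: print(n,nm,len(q),"lo",np.percentile(q,1.5,axis=0).round(1),"hi",np.percentile(q,98.5,axis=0).round(1),"mean",q.mean(0).round(1))
E
python3 look.py a
```

```text
1.6 [ 538.5 -309.8  178.1] [-1.7991e+02 -1.0000e-02 -8.3890e+01] [-0.5 -0.1 -0.4]
top pack 337 lo [-25.4 181.4   7.2] hi [ 31.1 248.4  38.9] mean [1.000e-01 2.131e+02 2.700e+01]
top lug 231 lo [ -25.6 -249.9    1.3] hi [  28.5 -175.3   28.3] mean [  -3.7 -224.1   11. ]
scene pack 410 lo [-25.6 180.3  14.4] hi [ 32.7 245.9  33. ] mean [  8.1 211.5  25.8]
scene lug 466 lo [ -27.4 -249.8    4. ] hi [  27.9 -174.4   26.7] mean [   3.1 -214.5   11.6]
```

View pics/scene_a.png

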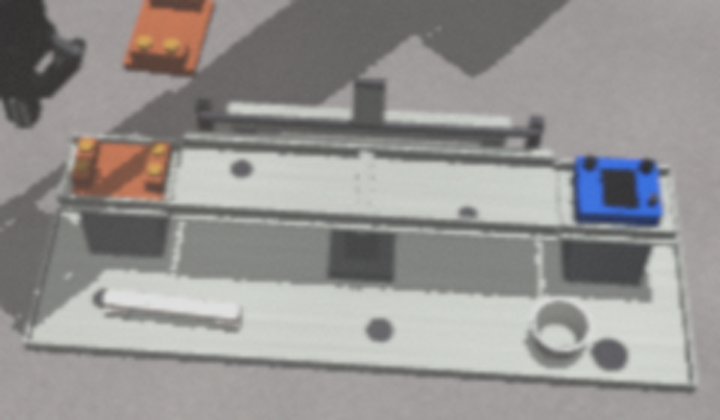

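send_rows --dp '[[-2,0,-30],[-2,0,-58],[-2,0,-60],[-3,10,-60],[-4,18,-60]]' --rot '[[0,0,0],[0,0,0],[0,0,0],[0,0,0],[0,0,0]]'

```text
time: 2.33
tool_pos: [533.2, -293.0, 118.6]
tcp_rot: [-179.9, -0.1, -84.0]
ft_force: [-0.2, -0.4, -0.4]
finger_gap: 0.0
```

send_rows --dp '[[-1.1,10,0],[-2.1,20,0],[-3.2,30,0],[-4.3,40,0],[-5.3,50,0]]' --rot '[[0,0,0],[0,0,0],[0,0,0],[0,0,0],[0,0,0]]'

```text
time: 2.95
tool_pos: [528.1, -243.3, 118.3]
tcp_rot: [-179.9, -0.2, -84.0]
ft_force: [0.3, -6.2, 5.8]
finger_gap: 0.4
```

```bash
python3 look.py b
```

```text
2.95 [ 528.1 -243.3  118.3] [-1.7986e+02 -1.6000e-01 -8.4000e+01] [ 0.3 -6.2  5.8]
top pack 336 lo [-25.9 181.7   7.2] hi [ 31.2 248.3  38.6] mean [  0.  213.   27.4]
top lug 230 lo [ -25.3 -202.1   -0.5] hi [  21.5 -129.4   25.7] mean [  -9.7 -164.     9. ]
scene pack 409 lo [-25.5 180.2  13.9] hi [ 32.3 245.5  32.8] mean [  7.8 211.3  25.6]
scene lug 496 lo [ -28.7 -202.1    3.2] hi [  26.6 -125.8  203.5] mean [   3.1 -166.2   17.6]
```

View pics/scene_b.png

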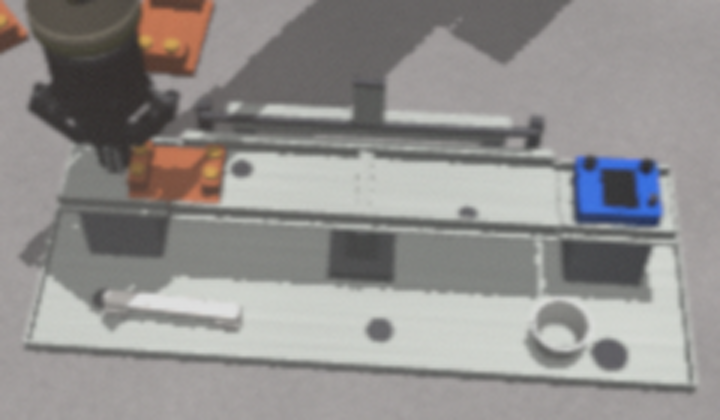

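send_rows --dp '[[-1.2,11,0],[-2.3,22,0],[-3.5,33,0],[-4.7,44,0],[-5.9,55,0]]' --rot '[[0,0,0],[0,0,0],[0,0,0],[0,0,0],[0,0,0]]'

```text
time: 3.68
tool_pos: [521.8, -188.0, 117.7]
tcp_rot: [-179.9, -0.1, -84.0]
ft_force: [0.5, -5.4, 5.8]
finger_gap: -0.1
```

send_rows --dp '[[-1.3,12,0],[-2.6,24,0],[-3.8,36,0],[-4.8,45,0],[-5.3,50,0]]' --rot '[[0,0,0],[0,0,0],[0,0,0],[0,0,0],[0,0,0]]'

```text
time: 4.3
tool_pos: [516.8, -138.1, 118.1]
tcp_rot: [-179.9, -0.1, -84.0]
ft_force: [1.4, -6.8, 7.2]
finger_gap: -0.2
```

```bash
python3 look.py c
```

```text
4.3 [ 516.8 -138.1  118.1] [-1.7987e+02 -1.3000e-01 -8.3980e+01] [ 1.4 -6.8  7.2]
top pack 335 lo [-25.6 181.7   9.3] hi [ 31.1 248.7  38. ] mean [-1.000e-01  2.131e+02  2.740e+01]
top lug 263 lo [-25.3 -95.8  -0.1] hi [ 27.7 -21.8  32.6] mean [ -7.6 -54.6  11.3]
scene pack 408 lo [-26.3 180.1  15.2] hi [ 32.6 245.7  35.4] mean [  8.  211.5  25.7]
scene lug 476 lo [-28.2 -97.8   3.2] hi [ 27.6 -22.2  26.8] mean [  3.2 -60.2  11.6]
```

View pics/scene_c.png

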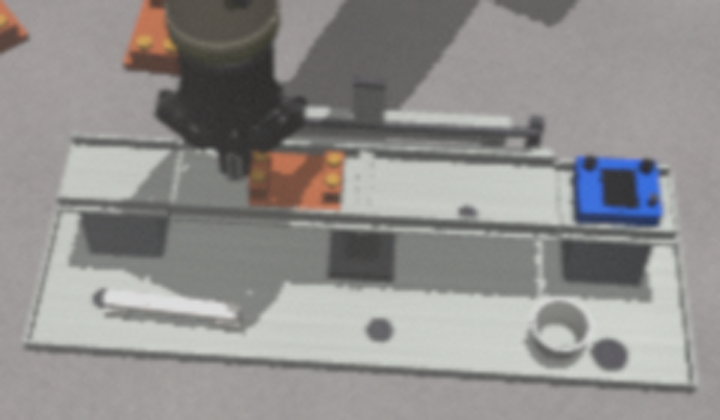

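send_rows --dp '[[0.6,-6,0],[0.6,-6,50],[0.6,-6,100],[-6,56,100],[-12,112,100]]' --rot '[[0,0,0],[0,0,0],[0,0,0],[0,0,0],[0,0,0]]'

```text
time: 5.03
tool_pos: [503.5, -24.5, 216.9]
tcp_rot: [-180.0, 0.1, -84.1]
ft_force: [1.1, 1.3, -0.7]
finger_gap: -0.3
```

send_rows --dp '[[-6,58,0],[-12,116,0],[-18,174,0],[-24,232,0],[-30,284,0]]' --rot '[[0,0,0],[0,0,0],[0,0,0],[0,0,0],[0,0,0]]'

```text
time: 5.65
tool_pos: [472.5, 260.2, 215.9]
tcp_rot: [179.9, 0.0, -84.0]
ft_force: [0.7, -0.9, 0.4]
finger_gap: 0.0
```

```bash
python3 look.py d
python3 - <<'E'
import numpy as np
from h import *
mid=np.array([505,-26,90.]);a=np.radians(6.1);Rt=np.array([[np.cos(a),-np.sin(a),0],[np.sin(a),np.cos(a),0],[0,0,1]])
for n in("top","scene"):
    s=dict(np.load(n+"_d.npz"));P,R,o=cloud(s);Q=(P-mid)@Rt
    for xr in((-25,-5),(5,25)):
        k=(s["depth"]>0)&(Q[...,0]>xr[0])&(Q[...,0]<xr[1])&(abs(Q[...,1])<12)
        q=Q[k];
        print(n,xr,[(y,np.round(np.median(q[abs(q[:,1]-y)<1.3][:,2]),1) if (abs(q[:,1]-y)<1.3).sum() else None) for y in range(-12,13,2)])
    # ends
    k=(s["depth"]>0)&(abs(Q[...,0])<25)&(Q[...,2]>-8)&(Q[...,2]<8)
    print("ends",np.percentile(Q[k][:,1],[0,.5,99.5,100]).round(1))
    k&=abs(Q[...,2])<5
    for side in(-1,1):
        h,_=np.histogram(side*Q[k][:,1],np.arange(155,185,2)); print(side,h)
    # walls: gate-side / far
    k=(s["depth"]>0)&(Q[...,2]>10)&(Q[...,2]<20)&(Q[...,1]>30)&(Q[...,1]<150)&(abs(Q[...,0])<46)
    h,e=np.histogram(Q[k][:,0],np.arange(-46,47,4));print("walls",list(zip(e.astype(int),h)))
E
```

```text
5.65 [472.5 260.2 215.9] [ 1.7989e+02  1.0000e-02 -8.3950e+01] [ 0.7 -0.9  0.4]
top pack 330 lo [-25.5 181.8   8.9] hi [ 30.7 249.   37.7] mean [-1.000e-01  2.137e+02  2.710e+01]
top lug 412 lo [-25.2 -96.   -0.5] hi [ 30.  -21.   27.3] mean [  0.7 -58.9  11. ]
scene pack 397 lo [-24.7 180.1  13.7] hi [ 32.6 245.2  33.3] mean [  8.7 211.6  25.5]
scene lug 477 lo [-28.6 -98.4   2.8] hi [ 27.7 -22.2  25.7] mean [  2.4 -60.6  10.7]
top (-25, -5) [(-12, np.float64(2.5)), (-10, np.float64(1.0)), (-8, np.float64(0.7)), (-6, np.float64(-0.4)), (-4, np.float64(9.4)), (-2, np.float64(8.8)), (0, np.float64(9.1)), (2, np.float64(11.8)), (4, np.float64(13.8)), (6, np.float64(8.8)), (8, np.float64(2.2)), (10, np.float64(1.4)), (12, np.float64(4.1))]
top (5, 25) [(-12, np.float64(-1.0)), (-10, np.float64(-1.4)), (-8, np.float64(-0.1)), (-6, np.float64(0.5)), (-4, np.float64(7.9)), (-2, np.float64(7.9)), (0, np.float64(13.7)), (2, np.float64(9.9)), (4, np.float64(12.8)), (6, np.float64(10.0)), (8, np.float64(2.6)), (10, np.float64(-3.4)), (12, np.float64(-0.8))]
ends [-605.9 -603.1  265.5  267.1]
-
[... 1517 characters left out ...]
3 10 14 11  0]
walls [(np.int64(-46), np.int64(0)), (np.int64(-42), np.int64(6)), (np.int64(-38), np.int64(52)), (np.int64(-34), np.int64(30)), (np.int64(-30), np.int64(0)), (np.int64(-26), np.int64(0)), (np.int64(-22), np.int64(0)), (np.int64(-18), np.int64(0)), (np.int64(-14), np.int64(0)), (np.int64(-10), np.int64(0)), (np.int64(-6), np.int64(0)), (np.int64(-2), np.int64(0)), (np.int64(2), np.int64(0)), (np.int64(6), np.int64(0)), (np.int64(10), np.int64(0)), (np.int64(14), np.int64(0)), (np.int64(18), np.int64(0)), (np.int64(22), np.int64(0)), (np.int64(26), np.int64(0)), (np.int64(30), np.int64(2)), (np.int64(34), np.int64(59)), (np.int64(38), np.int64(28)), (np.int64(42), np.int64(0))]
```

View pics/top_d.png

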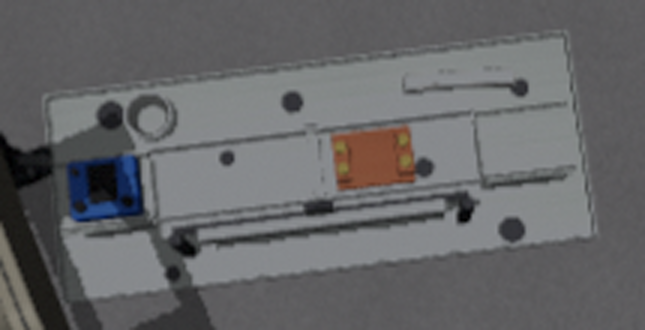

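send_rows --dp '[[2,0,-40],[2,0,-80],[2,0,-97],[3,-8,-98],[4,-18,-98]]' --rot '[[0,0,0],[0,0,0],[0,0,0],[0,0,0],[0,0,0]]'

```text
time: 6.38
tool_pos: [479.0, 239.7, 120.2]
tcp_rot: [-179.9, 0.0, -84.0]
ft_force: [0.4, -0.3, 0.8]
finger_gap: -0.1
```

send_rows --dp '[[1.1,-10,0],[2.1,-20,0],[3.2,-30,0],[4.3,-40,0],[5.3,-50,0]]' --rot '[[0,0,0],[0,0,0],[0,0,0],[0,0,0],[0,0,0]]'

```text
time: 7.0
tool_pos: [483.6, 189.4, 119.1]
tcp_rot: [-180.0, -0.0, -84.0]
ft_force: [-0.1, 2.7, 2.1]
finger_gap: 0.2
```

send_rows --dp '[[1.1,-11,0],[2.2,-22,0],[3.3,-32,0],[4.2,-40,0],[4.8,-45,0]]' --rot '[[0,0,0],[0,0,0],[0,0,0],[0,0,0],[0,0,0]]'

```text
time: 7.62
tool_pos: [487.9, 144.3, 118.3]
tcp_rot: [180.0, -0.0, -84.0]
ft_force: [-1.1, 2.4, -0.0]
finger_gap: -0.2
```

```bash
python3 look.py e
```

```text
7.625 [487.9 144.3 118.3] [ 1.7995e+02 -1.0000e-02 -8.4020e+01] [-1.1  2.4 -0. ]
top pack 218 lo [-26.   89.9   9.6] hi [ 31.2 145.   35.8] mean [ -3.8 110.3  26.2]
top lug 416 lo [-25.2 -96.3   0.9] hi [ 29.5 -20.8  27.6] mean [  0.5 -58.6  11.6]
scene pack 359 lo [-24.5  88.1  14.8] hi [ 31.9 154.   48.5] mean [  9.5 120.4  26.3]
scene lug 474 lo [-29.  -98.5   2.9] hi [ 27.  -22.4  26.9] mean [  2.2 -60.9  11.3]
```

View pics/scene_e.png

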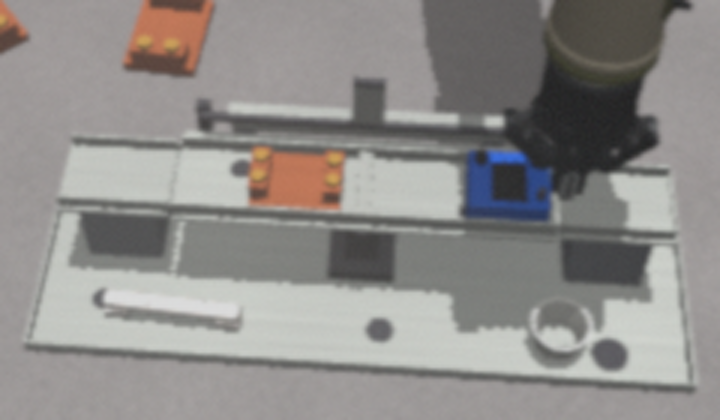

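send_rows --dp '[[0.3,-2.5,0],[0.3,-2.5,0],[-0.3,4,0],[-1,8,40],[-1,8,100]]' --rot '[[0,0,0],[0,0,0],[0,0,0],[0,0,0],[0,0,0]]'

```text
time: 8.35
tool_pos: [485.3, 153.4, 217.5]
tcp_rot: [179.7, -0.0, -84.0]
ft_force: [1.4, 0.6, 0.6]
finger_gap: 0.1
```

send_rows --dp '[[-16,-47,0],[-32,-94,0],[-48,-141,0],[-65,-188,0],[-65,-188,0]]' --rot '[[0,0,0],[0,0,0],[0,0,0],[0,0,0],[0,0,0]]'

```text
time: 8.98
tool_pos: [421.4, -37.2, 218.9]
tcp_rot: [-180.0, -0.1, -84.2]
ft_force: [0.4, 0.4, -0.0]
finger_gap: 0.2
```

```bash
python3 look.py f
```

```text
8.975 [421.4 -37.2 218.9] [-1.7999e+02 -5.0000e-02 -8.4230e+01] [ 0.4  0.4 -0. ]
top pack 118 lo [-25.5 126.8  21. ] hi [ 31.7 155.4  36.4] mean [  5.9 144.7  27.8]
top lug 50 lo [-25.1 -97.4   2.1] hi [ 25.1 -80.2  29.3] mean [ -6.1 -90.9  19. ]
scene pack 355 lo [-25.3  87.2  18.3] hi [ 31.7 151.8  33.5] mean [  6.  118.2  26. ]
scene lug 461 lo [-26.6 -98.3   3.3] hi [ 28.2 -22.6  27.3] mean [  3.5 -61.2  11.3]
```

View pics/scene_f.png

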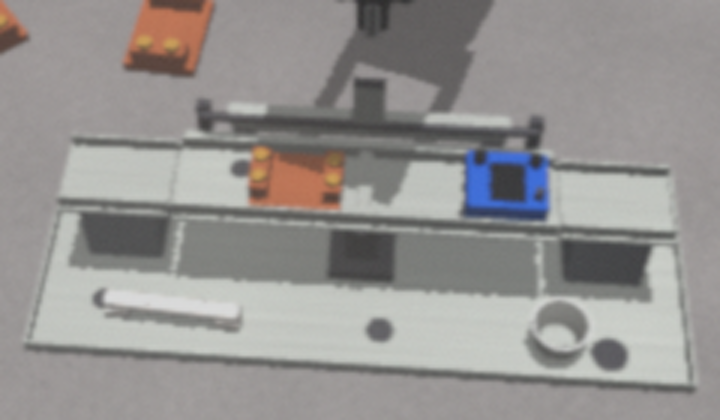

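send_rows --dp '[[0,1,-35],[0,2,-60],[0,2,-62],[8,3,-62],[14,3.5,-62]]' --rot '[[0,0,0],[0,0,0],[0,0,0],[0,0,0],[0,0,0]]'

```text
time: 9.7
tool_pos: [437.8, -31.2, 158.3]
tcp_rot: [-179.9, -0.0, -84.0]
ft_force: [0.1, -0.2, 0.8]
finger_gap: 0.1
```

send_rows --dp '[[6,0.6,0],[12,1.3,0],[18,1.9,0],[24,2.5,0],[30,3.2,0]]' --rot '[[0,0,0],[0,0,0],[0,0,0],[0,0,0],[0,0,0]]'

```text
time: 10.32
tool_pos: [465.6, -28.3, 155.8]
tcp_rot: [179.9, 0.0, -84.0]
ft_force: [-4.7, -0.3, -0.5]
finger_gap: 0.2
```

```bash
python3 look.py g
```

```text
10.325 [465.6 -28.3 155.8] [ 1.7986e+02  2.0000e-02 -8.4010e+01] [-4.7 -0.3 -0.5]
top pack 109 lo [-26.   88.2   7.4] hi [ 31.  155.7  38.8] mean [  1.8 129.4  26.8]
top lug 174 lo [-25.4 -97.    1.1] hi [ 28.7 -62.3  29.1] mean [ -1.6 -79.7  12.7]
scene pack 358 lo [-25.2  86.5  15.3] hi [ 32.3 152.3  32. ] mean [  5.9 117.8  25.6]
scene lug 446 lo [-26.2 -98.1   3.8] hi [ 26.8 -23.5  27.2] mean [  2.8 -61.7  11.4]
```

View pics/scene_g.png

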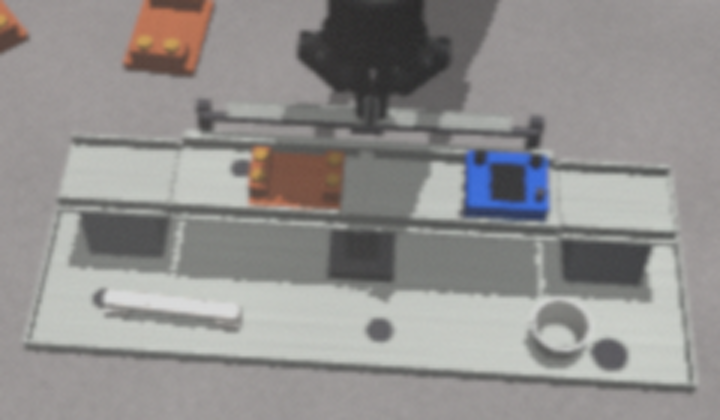

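send_rows --dp '[[3,0.3,0],[6,0.6,0],[9,1,0],[9,1,0],[9,1,0]]' --rot '[[0,0,0],[0,0,0],[0,0,0],[0,0,0],[0,0,0]]'

```text
time: 11.05
tool_pos: [475.6, -27.2, 156.9]
tcp_rot: [-179.9, -0.0, -84.0]
ft_force: [-1.2, -0.8, 1.4]
finger_gap: 0.0
```

```bash
python3 look.py h
python3 - <<'E'
import numpy as np
from h import *
mid=np.array([505,-26,90.]);a=np.radians(6.1);Rt=np.array([[np.cos(a),-np.sin(a),0],[np.sin(a),np.cos(a),0],[0,0,1]])
for n in("top","scene"):
  for t in("f","h"):
    s=dict(np.load(f"{n}_{t}.npz"));P,R,o=cloud(s);Q=(P-mid)@Rt
    k=(s["depth"]>0)&(abs(Q[...,0])<28)&(abs(Q[...,2])<20)
    for y0,y1 in((-160,-105),(20,80)):
        q=Q[k&(Q[...,1]>y0)&(Q[...,1]<y1)]; print(n,t,y0,len(q),np.median(q[:,2]).round(1) if len(q) else None)
    k=(s["depth"]>0)&(Q[...,0]<-45)&(Q[...,0]>-110)&(Q[...,1]>25)&(Q[...,1]<90)&(Q[...,2]>-60)
    q=Q[k]; print(n,t,"gate x range",np.percentile(q[:,0],[1,50]).round(),"z",np.percentile(q[:,2],[2,50,98]).round())
E
```

```text
11.05 [475.6 -27.2 156.9] [-1.7993e+02 -1.0000e-02 -8.3990e+01] [-1.2 -0.8  1.4]
top pack 108 lo [-25.6  87.8   6.6] hi [ 31.5 155.6  37.3] mean [  1.  120.6  26.2]
top lug 189 lo [-25.3 -96.9   1.4] hi [ 29.1 -57.4  28.6] mean [ -1.9 -78.   12.5]
scene pack 355 lo [-26.2  86.5  16.3] hi [ 31.3 151.9  31.9] mean [  5.8 117.9  25.6]
scene lug 444 lo [-25.8 -98.9   3.1] hi [ 26.7 -23.3  27.1] mean [  2.4 -61.3  11.2]
top f -160 312 0.3
top f 20 0 None
top f gate x range [-110.  -84.] z [ 28. 524. 533.]
top h -160 316 0.5
top h 20 57 -0.7
top h gate x range [-109.  -65.] z [ 17. 440. 487.]
scene f -160 321 -0.4
scene f 20 372 -1.4
scene f gate x range [-107.  -64.] z [ -3. 379. 529.]
scene h -160 328 -0.1
scene h 20 372 -1.3
scene h gate x range [-108.  -67.] z [ -2. 439. 486.]
```

View pics/scene_h.png

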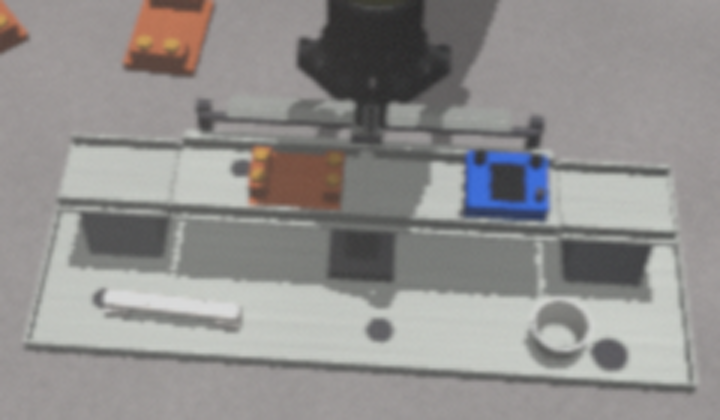

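send_rows --dp '[[-15,-1.6,0],[-35,-4,0],[-55,-6,0],[-55,-6,50],[-55,-30,110]]' --rot '[[0,0,0],[0,0,0],[0,0,0],[0,0,0],[0,0,0]]'

```text
time: 11.78
tool_pos: [419.2, -55.6, 264.9]
tcp_rot: [179.9, 0.1, -83.9]
ft_force: [1.8, -0.7, 0.5]
finger_gap: -0.1
```

send_rows --dp '[[0,-60,0],[0,-120,0],[0,-180,0],[0,-240,0],[0,-290,0]]' --rot '[[0,0,0],[0,0,0],[0,0,0],[0,0,0],[0,0,0]]'

```text
time: 12.4
tool_pos: [419.9, -349.0, 264.9]
tcp_rot: [-179.9, -0.1, -84.0]
ft_force: [1.1, -0.2, 0.3]
finger_gap: -0.2
```

```bash
python3 look.py i
python3 - <<'E'
import numpy as np
from h import *
mid=np.array([505,-26,90.]);a=np.radians(6.1);Rt=np.array([[np.cos(a),-np.sin(a),0],[np.sin(a),np.cos(a),0],[0,0,1]])
for n in("top","scene"):
  for t in("0","_i"):
    s=dict(np.load(f"{n}{t}.npz"));P,R,o=cloud(s);Q=(P-mid)@Rt
    k=(s["depth"]>0)&(abs(Q[...,0])<28)&(abs(Q[...,2])<20)
    for y0,y1 in((-160,-105),(15,80)):
        q=Q[k&(Q[...,1]>y0)&(Q[...,1]<y1)]; print(n,t,y0,len(q),np.median(q[:,2]).round(1) if len(q) else None)
    q=Q[(s["depth"]>0)&(Q[...,0]<-20)&(Q[...,0]>-70)&(abs(Q[...,1])<12)&(Q[...,2]>35)]
    print(n,t,"tab",len(q),q.min(0).round() if len(q) else 0,q.max(0).round() if len(q) else 0)
E
```

```text
12.4 [ 419.9 -349.   264.9] [-1.7994e+02 -6.0000e-02 -8.4050e+01] [ 1.1 -0.2  0.3]
top pack 329 lo [-26.1  87.8   8. ] hi [ 31.7 154.8  36.8] mean [  0.3 119.8  26.1]
top lug 420 lo [-25.2 -96.2   0.4] hi [ 29.7 -20.9  29.2] mean [  0.7 -58.5  11.7]
scene pack 349 lo [-26.5  86.4  16.1] hi [ 31.7 152.2  32.2] mean [  6.1 118.3  25.7]
scene lug 475 lo [-27.1 -98.3   3.4] hi [ 27.5 -22.4  27.2] mean [  2.4 -60.8  11.6]
top 0 -160 314 -0.3
top 0 15 377 -0.1
top 0 tab 37 [-54. -12.  38.] [-46.  12.  89.]
top _i -160 311 0.4
top _i 15 359 -0.5
top _i tab 73 [-59. -12.  35.] [-20.  12.  55.]
scene 0 -160 328 -0.7
scene 0 15 405 -1.2
scene 0 tab 123 [-55. -11.  36.] [-46.  11.  87.]
scene _i -160 331 0.0
scene _i 15 407 -1.2
scene _i tab 32 [-59. -12.  35.] [-21.  12.  52.]
```

View pics/scene_i.png

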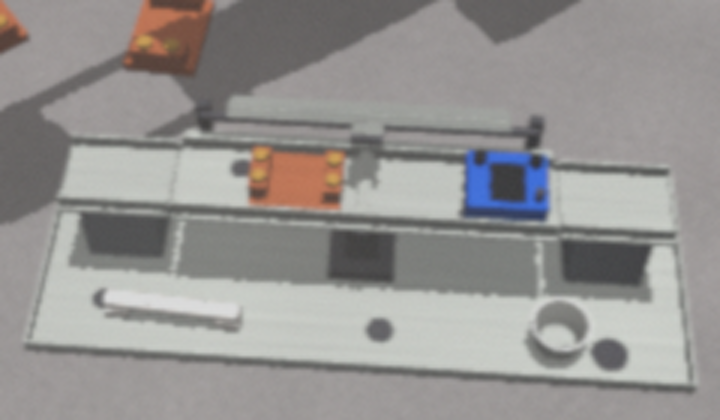

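View pics/top_i.png

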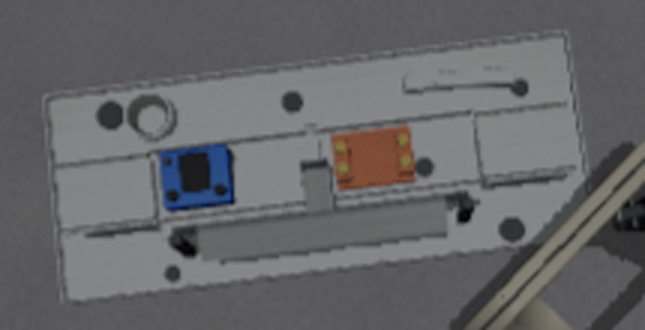

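send_rows --dp '[[0,0,0],[0,0,0],[0,0,0],[0,0,0],[0,0,0]]' --rot '[[0,0,0],[0,0,0],[0,0,0],[0,0,0],[0,0,0]]'

```text
time: 13.12
tool_pos: [420.3, -346.1, 264.9]
tcp_rot: [-180.0, -0.0, -84.0]
ft_force: [-0.0, -0.1, 0.5]
finger_gap: -0.4
```

```bash
python3 -c "
from bench import job
print(job.hand_in())"
```

```text
the job is handed in; nothing more can be done
None
```

I pushed both loads onto the tray with closed fingers, the lug block to y about -60 mm and the pack to y about +120 mm. I then flipped the gate open by its tab, backed the arm clear and handed in at about 13 s.

My last pictures, taken after the arm had retreated, showed:
- **Gate:** the tab top is about 145 mm above the table, down from 171 mm, which puts the gate at about 1 rad, its stop.
- **Tray:** both halves of its floor are within about 1 mm of the same height, so the tilt is at most about 0.01 rad.
- **Loads:** both lie flat inside the tray, one on each side of the ridge.
- **Eyecup and handle:** they look unmoved in the pictures; I did not measure them.
- **Camera disagreement:** the two cameras differ by 1 to 2 mm along the tray. That is well within the balance margin of about 8 mm for the lug or 15 mm for the pack.

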